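# Advance the vial rack by one turn of the hand wheel

### The job

Move the vial rack on by one row: push the feeder's hand wheel round clockwise (seen from above) by its upright handle, through exactly one full turn, so that the handle ends where it began. Push the handle with the outside of the fingers and do not take it between them; do not touch the vial rack itself, leave the bottle, beaker and jar where they stand, and finish clear of everything.

Things in the scene. Friction and masses are not known exactly. Their poses are not given: they have to be found in the camera images.
- feeder: hand-cranked vial feeder, fixed to the bench: steel base plate 130 x 470 x 12 mm, grey gearbox (110 x 110 mm, top 70 mm above the bench) under the wheel. Origin on the bench exactly under the wheel's vertical axis; z up, y along the plate from the gearbox to the rack. A slim needle post with an arm over the rack stands 220 mm along y, 168 mm high
- handle: white upright round handle on the rim of the flat-lying hand wheel, 24 mm diameter, 55 mm tall, free to spin about its own axis. Origin on its axis at its foot, 99 mm above the bench (its top 154 mm); its axis is 62 mm from the wheel's axis. Where on the circle it starts varies
- wheel (a joint): angle of the dark steel three-spoked hand wheel (rim 140 mm outside, rim top 100 mm and hub top 102 mm above the bench), rad, growing clockwise seen from above. Starts between -2.2 and 2.2; one turn adds 6.283. No stops or detents at one turn, either way; it stays where it is left and takes about 2.5 to 3 N at the handle
- rack: grey rack on an aluminium carriage, 100 x 120 mm, with 3 x 5 small blue-capped vials, tops 87 mm above the bench. Origin at the centre of its underside, about 160 mm along the feeder's y. A screw ties it to the wheel: 20 mm (one row) along the feeder's +y per clockwise turn. Not to be touched
- bottle: small amber glass bottle with a white cap, 48 mm diameter, 95 mm tall, loose on the bench near the wheel; origin at the centre of its underside. Leave alone
- beaker: glass beaker, open, 60 mm diameter, 70 mm tall, loose on the bench near the wheel; origin at the centre of its underside. Leave alone
- jar: small jar with a white lid, 44 mm diameter, 60 mm tall, loose on the bench near the wheel; origin at the centre of its underside. Leave alone

How it is judged (in metres and radians):
On the way, in this order (a step that is already met when the one before it is completed fails the run):
1. the fingers push the handle through the far side of its circle, clockwise, half a turn from where it started (distance of handle from where it was at the start of the episode above 0.115 m and value of joint wheel above 0.5 rad and contact force between the fingers and handle above 0.3 N), for 0.05 s.
2. the fingers push the handle on past three quarters of the turn (distance of rack from where it was at the start of the episode above 0.0145 m and value of joint wheel above 2 rad and distance of handle from where it was at the start of the episode above 0.05 m and contact force between the fingers and handle above 0.3 N), for 0.05 s.
At the end, for the whole second after the job is handed in: The wheel has gone once round clockwise and rests, its handle within 11 mm (about 10 degrees) of where it started; the rack has thereby advanced by 20 mm (18 to 22); bottle, beaker and jar stand upright within 20 mm of their places (distance of handle from where it was at the start of the episode below 0.011 m and value of joint wheel between 3.7 and 8.9 rad and velocity of joint wheel between -0.05 and 0.05 rad/s and distance of rack from where it was at the start of the episode between 0.018 and 0.022 m and distance of each of bottle, beaker, jar from where it was at the start of the episode below 0.02 m and angle between each of bottle, beaker, jar's own z axis and vertical below 0.2 rad); the robot touches nothing.
It fails at once if the handle is taken between the fingers (horizontal distance between the grasp point and handle below 0.011 m and z of the grasp point in the frame of handle below 0.07 m).
It fails at once if the robot touches the vial rack (contact force between any of the fingers, the arm and rack above 1 N).
It fails at once if bottle, beaker or jar is knocked over, shifted or lifted (distance of any of bottle, beaker, jar from where it was at the start of the episode above 0.02 m or angle between any of bottle, beaker, jar's own z axis and vertical above 0.3 rad).
It also fails if it takes over 54 s, if anything falls off the work surface, if the arm or the gripper's body presses on something with over 40 N, if the wrist force passes 120 N, or if a joint passes its speed limit or range.

### The arm

A 6-joint arm with a two-finger parallel gripper is mounted at the origin on the work surface. World frame = base frame: x ahead of the robot, y to its left, z up, the work surface at z = 0. Lengths are in m, angles in degrees, forces in N, time in s.
With the tool pointing down it reaches from about 0.3 to 0.75 m from the base axis. Payload 8.5 kg.
Tool frame: the origin (TCP) lies midway between the tips of the shut fingers; the grasp point (between the pads) lies env.tcp_to_grasp behind it (env.tcp_to_grasp is the distance from the TCP to the grasp point, in m); z points along the fingers, y is the line along which they close (so a half turn about z gives the same grasp; the last joint's range is limited). The gripper opens to 85 mm and grips with 20 to 120 N. Pads are 22 mm wide; open, the fingers measure 114 mm over their backs; the gripper's body (76 mm by 85 mm) begins 54 mm behind the grasp point. The pads swing forward as they close: fully open they stand 13 mm farther back than shut.
Start: joints at [-79.716, 21.807, 74.336, -0, 83.858, -12.336], TCP at [0.212, -0.508, 0.231] pointing down, gripper open.
Joint ranges: [-178.18, 178.18], [-50.72, 133.34], [12.68, 142.11], [-81.47, 261.47], [9.98, 163.14], [-165.26, 165.26]. Speed limits (degrees/s): [136.94, 136.94, 180, 180, 180, 180].

### API

Orientations are given as a 3x3 rotation matrix whose columns are the frame's x, y, z axes.
In Python, from rig import observe, optics, job, env gives the robot as it stands. The module is installed in compiled form; this text tells all that it offers.
- The arm moves only by the shell command python3 -m jog 'ROWS' [FORCE]. ROWS is JSON, a list of rows, each a list of 7 numbers: the turn, a rotation vector about the tool's x, y, z in rad, then the shift along the tool's x, y, z in m, then the opening in per cent of the stroke, from 0 (shut) to 100 (fully open). A call has 1 to 10 rows; each row shifts and turns the commanded pose from where the row before left it, along the tool's axes as they then stand; what a row does not reach is not made up. A row lasts 1/8 s, in which the tool goes at most 62.5 mm and 10.7 degrees, less where a joint would pass 70% of its speed; a pose out of reach is approached as far as the arm can. A call is refused whole if a number of a shift passes 0.0625 or a number of a turn 0.188, either way. A call with a gripper value outside its range is refused whole. The fingers move at their own pace and stop on an object; FORCE is the grip in N (left out, the last holds). Time passes only in rows, so rows that do not move let the fingers close. It gives the time, the measured TCP pose, the force, the opening and the grip force at its end, in the units of the state.
- observe(): the state, without advancing time (a new reading comes with each control period).
- optics.get_image(name): name is "side" or "top" or "wrist"; returns a dict with "pixels" (420x560x3 uint8, red, green, blue), "mtx" (3x3 intrinsics, pixels), "dist_coeffs" ([k1, k2, p1, p2, k3] as OpenCV has them; the pictures are not rectified), "rvec" (rotation vector, rad) and "tvec" (3), from world to camera coordinates, as OpenCV has them. Camera axes: x right, y down, z forward; pixel columns grow to the right and rows downward; lengths in m; the calibration is good to about 2 mm. A picture is of the moment at which its call begins. There is no depth.
- job.close_job(): hands the job in; it is judged then, once.
The state is a dict: "time_s": time; "q": joint angles; "qvel": joint speeds; "joint_efforts": joint torques, N m; "position": TCP position; "tool_rot": TCP orientation; "ft_force": force on the tool from outside, world axes, zero at the start; "wrist_torque": the same for the moment, N m; "grip_width": finger opening in m; "gripper_force": force on a finger pad.
Only numpy, scipy, OpenCV 4.12 (cv2) and the standard library are available. Lean on these libraries where they do the work, as an engineer would, in place of code of your own. Each camera call takes 0.05 s, during which the arm holds its last target. There are 200 camera calls.

## Working session

There is one attempt and no reset: what is moved stays moved. The work goes in short steps, Python scripts to look and compute and a shell command to move; the robot and the scene stay as the last step left them, time stands still between calls to the robot, and variables do not carry over. Pictures are saved under pics/ and viewed, at most 10 in all, crops included, and the job is handed in when it is done.

```bash
mkdir -p pics; python3 - <<'E'
from rig import observe, optics, job, env
import cv2,pickle
for n in("top","side"):
    d=optics.get_image(n);pickle.dump(d,open(n+".pkl","wb"));cv2.imwrite(f"pics/{n}0.png",d["pixels"][:,:,::-1])
s=observe();print(s["time_s"],s["position"],s["tool_rot"],s["grip_width"],env.tcp_to_grasp)
E
```

```text
0.1 [ 0.21149146 -0.50742772  0.23077442] [[ 9.23077169e-01  3.84614721e-01 -2.35323299e-04]
 [ 3.84614693e-01 -9.23076315e-01  1.28604483e-03]
 [ 2.77410410e-04 -1.27762742e-03 -9.99999145e-01]] 0.08522366550968544 0.0187
```

View pics/top0.png

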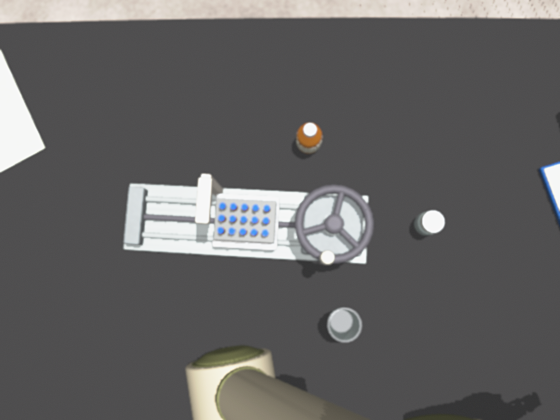

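View pics/side0.png

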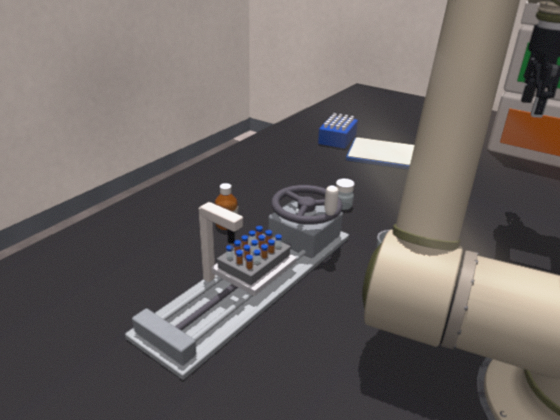

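The top view shows the wheel hub at about (334,223), handle top (327,257), bottle cap (310,129), jar lid (432,221), beaker rim (344,324), and the rack at (246,221), left of the wheel.

```bash
cat > h.py <<'E'
import cv2,numpy as np,pickle
def px2w(d,uv,z):
    R=cv2.Rodrigues(np.array(d["rvec"],float))[0];t=np.array(d["tvec"],float).ravel()
    n=cv2.undistortPoints(np.array([[uv]],float),np.array(d["mtx"]),np.array(d["dist_coeffs"]))[0,0]
    r=R.T@np.array([*n,1]);c=-R.T@t
    return c+r*(z-c[2])/r[2]
def w2px(d,P):
    return cv2.projectPoints(np.array(P,float).reshape(-1,1,3),np.array(d["rvec"],float),np.array(d["tvec"],float),np.array(d["mtx"]),np.array(d["dist_coeffs"]))[0].reshape(-1,2)
E
python3 - <<'E'
from h import *
d=pickle.load(open("top.pkl","rb"))
print("cam",-cv2.Rodrigues(d["rvec"])[0].T@np.ravel(d["tvec"]))
for n,uv,z in[("hub",(334,223),.102),("handle",(327,257.5),.154),("bottle",(310,129),.095),("jar",(432,221),.06),("beaker",(344,322),.07),("rack",(246,221),.087),("postarm",(205,198),.168),("plateL",(135,184),.012),("plateR",(369,196),.012),("plateBR",(366,263),.012),("plateBL",(125,248),.012)]:
    print(n,px2w(d,uv,z).round(4))
# refine wheel by matching projected rim circles to dark pixels
g=cv2.cvtColor(d["pixels"],cv2.COLOR_RGB2GRAY)
c=px2w(d,(334,223),.102);a=np.linspace(0,2*np.pi,120)
im=cv2.cvtColor(g,cv2.COLOR_GRAY2BGR);
from scipy.optimize import minimize
h=px2w(d,(327,257.5),.154);print("r",np.linalg.norm((h-c)[:2]),np.degrees(np.arctan2(*(h-c)[1::-1])))
im=d["pixels"][:,:,::-1].copy()
for r,z,cc,col in[(.07,.1,c,(0,0,255)),(.055,.1,c,(0,255,0)),(.012,.154,h,(255,0,0))]:
    p=w2px(d,[[cc[0]+r*np.cos(t),cc[1]+r*np.sin(t),z]for t in a]); cv2.polylines(im,[np.int32(p*16)],True,col,1,cv2.LINE_AA,4)
cv2.imwrite("pics/ov.png",cv2.resize(im[90:360,180:460],None,fx=2.2,fy=2.2,interpolation=cv2.INTER_CUBIC))
E
```

```text
cam [ 0.43143541 -0.05727592  0.95542876]
hub [ 0.5081 -0.1267  0.102 ]
handle [ 0.4472 -0.1109  0.154 ]
bottle [ 0.6787 -0.085   0.095 ]
jar [ 0.5166 -0.3089  0.06  ]
beaker [ 0.3358 -0.1462  0.07  ]
rack [0.5119 0.0286 0.087 ]
postarm [0.5416 0.0884 0.168 ]
plateL [0.5907 0.2579 0.012 ]
plateR [ 0.5691 -0.202   0.012 ]
plateBR [ 0.4401 -0.1945  0.012 ]
plateBL [0.4643 0.2716 0.012 ]
r 0.06292182177579096 165.4423932681373
```

View pics/ov.png

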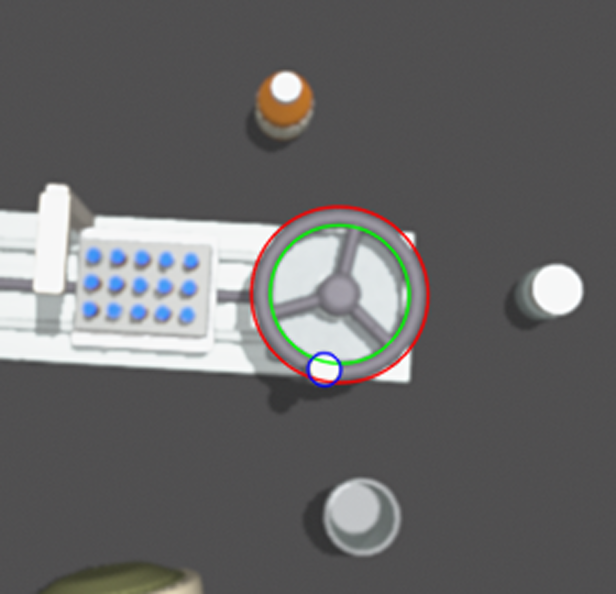

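The overlay fits: wheel axis (0.508,-0.127), handle (0.447,-0.111), which is 165° on the circle. With the fingers shut and the tip at z≈0.12 everything but the handle is cleared. I'll close, travel over, and turn the tool so its back faces along the tangent at the handle.

```bash
python3 -m jog '[[0,0,0,0.0358,-0.0235,0,0],[0,0,0,0.0358,-0.0235,0,0],[0,0,0,0.0358,-0.0235,0,0],[0,0,0,0.0358,-0.0235,0,0],[0,0,0,0.0358,-0.0235,0,0],[0,0,0,0.0358,-0.0235,0,0],[0,0,0,0.0358,-0.0235,0,0],[0,0,0,0.0358,-0.0235,0,0],[0,0,0,0.0358,-0.0235,0,0],[0,0,0,0.0358,-0.0235,0,0]]'
python3 -m jog '[[0,0,0.13,0,0,0,0],[0,0,0.13,0,0,0,0],[0,0,0.13,0,0,0,0],[0,0,0.13,0,0,0,0],[0,0,0.13,0,0,0,0],[0,0,0,0,0,0,0],[0,0,0,0,0,0,0]]'
```

```text
time_s: 1.35
position: [0.4521, -0.1517, 0.2311]
tool_rot: [[0.923, 0.385, -0.0], [0.385, -0.923, 0.0], [-0.0, -0.0, -1.0]]
ft_force: [0.6, 0.2, -0.2]
grip_width: -0.0002
gripper_force: 0.0
time_s: 2.22
position: [0.4515, -0.153, 0.2312]
tool_rot: [[0.968, -0.25, -0.0], [-0.25, -0.968, 0.0], [-0.0, -0.0, -1.0]]
ft_force: [-0.2, 0.2, 0.3]
grip_width: 0.0
gripper_force: 0.0
```

```bash
python3 -m jog '[[0,0,0,0,0,0.022,0],[0,0,0,0,0,0.022,0],[0,0,0,0,0,0.022,0],[0,0,0,0,0,0.022,0],[0,0,0,0,0,0.022,0],[0,0,0,0,0,0,0]]'
python3 - <<'E'
import numpy as np
from rig import observe
p=np.array(observe()["position"]);R=np.array(observe()["tool_rot"])
c=np.array([.508,-.127]);cur=p[:2]
for k in range(1,64):
    a=np.radians(205-6*k);n=c+.062*np.array([np.cos(a),np.sin(a)])
    d=np.array([*(n-cur),0]);d=(R.T@d).round(4);cur=n
    print(205-6*k,d[:2],end="\n"if k%5==0 else"  ")
E
```

```text
time_s: 2.98
position: [0.451, -0.1527, 0.1204]
tool_rot: [[0.968, -0.251, -0.003], [-0.251, -0.968, 0.002], [-0.003, -0.001, -1.0]]
ft_force: [0.3, -0.1, 0.5]
grip_width: 0.0001
gripper_force: 0.0
199 [-0.003 -0.005]  193 [-0.0033 -0.0056]  187 [-0.0027 -0.0059]  181 [-0.0021 -0.0062]  175 [-0.0014 -0.0063]
169 [-0.0007 -0.0064]  163 [-0.0001 -0.0065]  157 [ 0.0006 -0.0065]  151 [ 0.0013 -0.0064]  145 [ 0.0019 -0.0062]
139 [ 0.0026 -0.006 ]  133 [ 0.0032 -0.0057]  127 [ 0.0038 -0.0053]  121 [ 0.0043 -0.0049]  115 [ 0.0048 -0.0044]
109 [ 0.0052 -0.0039]  103 [ 0.0056 -0.0033]  97 [ 0.0059 -0.0027]  91 [ 0.0062 -0.0021]  85 [ 0.0063 -0.0014]
79 [ 0.0064 -0.0007]  73 [ 0.0065 -0.0001]  67 [0.0065 0.0006]  61 [0.0064 0.0013]  55 [0.0062 0.0019]
49 [0.006  0.0026]  43 [0.0057 0.0032]  37 [0.0053 0.0038]  31 [0.0049 0.0043]  25 [0.0044 0.0048]
19 [0.0039 0.0052]  13 [0.0033 0.0056]  7 [0.0027 0.0059]  1 [0.0021 0.0062]  -5 [0.0014 0.0063]
-11 [0.0007 0.0064]  -17 [0.0001 0.0065]  -23 [-0.0006  0.0065]  -29 [-0.0013  0.0064]  -35 [-0.0019  0.0062]
-41 [-0.0026  0.006 ]  -47 [-0.0032  0.0057]  -53 [-0.0038  0.0053]  -59 [-0.0043  0.0049]  -65 [-0.0048  0.0044]
-71 [-0.0052  0.0039]  -77 [-0.0056  0.0033]  -83 [-0.0059  0.0027]  -89 [-0.0062  0.0021]  -95 [-0.0063  0.0014]
-101 [-0.0064  0.0007]  -107 [-0.0065  0.0001]  -113 [-0.0065 -0.0006]  -119 [-0.0064 -0.0013]  -125 [-0.0062 -0.0019]
-131 [-0.006  -0.0026]  -137 [-0.0057 -0.0032]  -143 [-0.0053 -0.0038]  -149 [-0.0049 -0.0043]  -155 [-0.0044 -0.0048]
-161 [-0.0039 -0.0052]  -167 [-0.0033 -0.0056]  -173 [-0.0027 -0.0059]
```

```bash
python3 -m jog '[[0,0,0,-0.003,-0.005,0,0],[0,0,0,-0.0033,-0.0056,0,0],[0,0,0,-0.0027,-0.0059,0,0],[0,0,0,-0.0021,-0.0062,0,0],[0,0,0,-0.0014,-0.0063,0,0],[0,0,0,-0.0007,-0.0064,0,0],[0,0,0,-0.0001,-0.0065,0,0],[0,0,0,0.0006,-0.0065,0,0],[0,0,0,0.0013,-0.0064,0,0],[0,0,0,0.0019,-0.0062,0,0]]'
python3 - <<'E'
from rig import optics
import cv2
a=[optics.get_image(n)["pixels"][:,:,::-1] for n in("top","side")]
im=cv2.hconcat([a[0][100:360,180:460],a[1][120:380,180:460]])
cv2.imwrite("pics/c1.png",cv2.resize(im,None,fx=1.4,fy=1.4))
E
```

```text
time_s: 4.22
position: [0.4578, -0.0911, 0.1212]
tool_rot: [[0.968, -0.252, -0.001], [-0.252, -0.968, 0.0], [-0.001, -0.0, -1.0]]
ft_force: [-2.8, -2.2, 1.6]
grip_width: 0.0001
gripper_force: 1.4
```

View pics/c1.png

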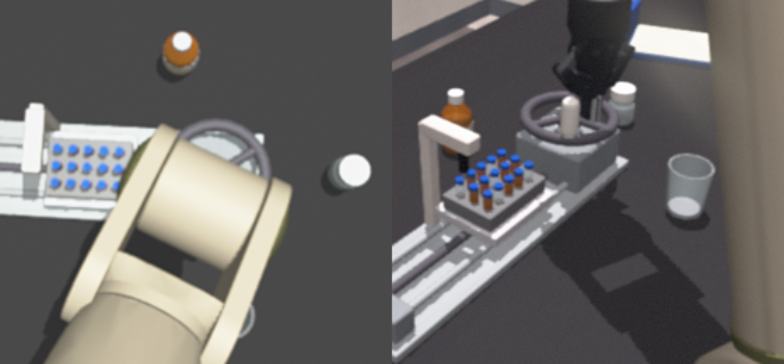

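The side view shows the handle, at about (570,118) in the crop, being pushed ahead of the shut fingers towards the rack side. All objects are undisturbed, so I'll continue.

```bash
python3 -m jog '[[0,0,0,0.0026,-0.006,0,0],[0,0,0,0.0032,-0.0057,0,0],[0,0,0,0.0038,-0.0053,0,0],[0,0,0,0.0043,-0.0049,0,0],[0,0,0,0.0048,-0.0044,0,0],[0,0,0,0.0052,-0.0039,0,0],[0,0,0,0.0056,-0.0033,0,0],[0,0,0,0.0059,-0.0027,0,0],[0,0,0,0.0062,-0.0021,0,0],[0,0,0,0.0063,-0.0014,0,0]]'
python3 - <<'E'
from rig import optics,observe
import numpy as np
p=np.array(observe()["position"]);v=p[:2]-[.508,-.127];print(np.hypot(*v),np.degrees(np.arctan2(v[1],v[0])))
import cv2
a=[optics.get_image(n)["pixels"][:,:,::-1] for n in("wrist","side")]
im=cv2.hconcat([a[0][::,::][::2,::2],a[1][150:360,180:460]])
cv2.imwrite("pics/c2.png",cv2.resize(im,None,fx=1.4,fy=1.4))
E
```

```text
time_s: 5.58
position: [0.5146, -0.0652, 0.1213]
tool_rot: [[0.968, -0.252, -0.0], [-0.252, -0.968, 0.0], [-0.0, -0.0, -1.0]]
ft_force: [-3.2, 0.5, -1.9]
grip_width: 0.0001
gripper_force: 1.5
0.06211184168440516 83.92262478543782
```

View pics/c2.png

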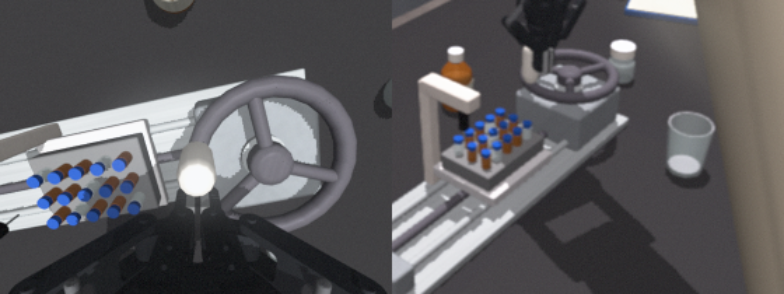

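The wrist view shows the handle at about (197,170), squarely ahead of the shut fingers at the rack side of the rim. Tracking is within 1 mm.

```bash
python3 -m jog '[[0,0,0,0.0064,-0.0007,0,0],[0,0,0,0.0065,-0.0001,0,0],[0,0,0,0.0065,0.0006,0,0],[0,0,0,0.0064,0.0013,0,0],[0,0,0,0.0062,0.0019,0,0],[0,0,0,0.006,0.0026,0,0],[0,0,0,0.0057,0.0032,0,0],[0,0,0,0.0053,0.0038,0,0],[0,0,0,0.0049,0.0043,0,0],[0,0,0,0.0044,0.0048,0,0]]'
python3 -m jog '[[0,0,0,0.0039,0.0052,0,0],[0,0,0,0.0033,0.0056,0,0],[0,0,0,0.0027,0.0059,0,0],[0,0,0,0.0021,0.0062,0,0],[0,0,0,0.0014,0.0063,0,0],[0,0,0,0.0007,0.0064,0,0],[0,0,0,0.0001,0.0065,0,0],[0,0,0,-0.0006,0.0065,0,0],[0,0,0,-0.0013,0.0064,0,0],[0,0,0,-0.0019,0.0062,0,0]]'
python3 - <<'E'
from rig import optics,observe
import numpy as np
p=np.array(observe()["position"]);v=p[:2]-[.508,-.127];print(np.hypot(*v),np.degrees(np.arctan2(v[1],v[0])))
import cv2
a=[optics.get_image(n)["pixels"][:,:,::-1] for n in("wrist","side")]
im=cv2.hconcat([a[0][::,::][::2,::2],a[1][150:360,180:460]])
cv2.imwrite("pics/c3.png",cv2.resize(im,None,fx=1.4,fy=1.4))
E
```

```text
time_s: 6.92
position: [0.5655, -0.1014, 0.1213]
tool_rot: [[0.968, -0.252, 0.001], [-0.252, -0.968, 0.0], [0.0, -0.0, -1.0]]
ft_force: [-1.9, 2.3, 0.9]
grip_width: -0.0001
gripper_force: 1.4
time_s: 8.18
position: [0.5597, -0.1634, 0.1214]
tool_rot: [[0.968, -0.252, 0.0], [-0.252, -0.968, -0.0], [0.001, 0.0, -1.0]]
ft_force: [1.4, 1.8, -0.3]
grip_width: -0.0
gripper_force: 1.3
0.06323641819398657 -35.19634426122267
```

View pics/c3.png

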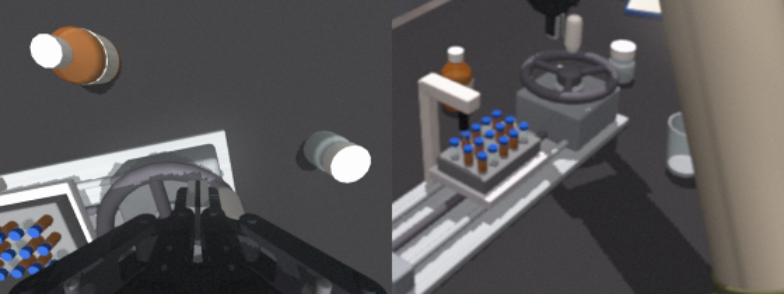

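The handle at (573,35) is past half a turn, still ahead of the fingers, and nothing else has moved. Continuing through three quarters and stopping about 15° short.

```bash
python3 -m jog '[[0,0,0,-0.0028,0.006,0,0],[0,0,0,-0.0034,0.0057,0,0],[0,0,0,-0.004,0.0053,0,0],[0,0,0,-0.0045,0.0049,0,0],[0,0,0,-0.0049,0.0044,0,0],[0,0,0,-0.0052,0.0038,0,0],[0,0,0,-0.0056,0.0032,0,0],[0,0,0,-0.0059,0.0026,0,0],[0,0,0,-0.0062,0.002,0,0],[0,0,0,-0.0063,0.0013,0,0]]'
python3 -m jog '[[0,0,0,-0.0064,0.0007,0,0],[0,0,0,-0.0065,0.0001,0,0],[0,0,0,-0.0065,-0.0006,0,0],[0,0,0,-0.0064,-0.0013,0,0],[0,0,0,-0.0062,-0.0019,0,0],[0,0,0,-0.006,-0.0026,0,0],[0,0,0,-0.0057,-0.0032,0,0],[0,0,0,-0.0053,-0.0038,0,0],[0,0,0,-0.0049,-0.0043,0,0],[0,0,0,-0.0044,-0.0048,0,0]]'
python3 - <<'E'
from rig import optics,observe
from h import *
s=observe();p=np.array(s["position"]);R=np.array(s["tool_rot"]);v=p[:2]-[.508,-.127];print(np.hypot(*v),np.degrees(np.arctan2(v[1],v[0])))
for a in(-165,-170):
    a=np.radians(a);n=np.array([.508,-.127])+.062*np.array([np.cos(a),np.sin(a)]);print((R.T@[*(n-p[:2]),0]).round(4))
w=optics.get_image("wrist");sd=optics.get_image("side")
pickle.dump((w,sd),open("e.pkl","wb"))
im=cv2.hconcat([w["pixels"][:,:,::-1],sd["pixels"][:,180:460,::-1]])
cv2.imwrite("pics/c4.png",cv2.resize(im,None,fx=.95,fy=.95))
E
```

```text
time_s: 9.52
position: [0.5022, -0.1886, 0.1214]
tool_rot: [[0.968, -0.252, 0.0], [-0.252, -0.968, -0.0], [0.0, 0.0, -1.0]]
ft_force: [3.7, -0.0, 0.9]
grip_width: 0.0002
gripper_force: 1.4
time_s: 10.78
position: [0.4512, -0.1524, 0.1213]
tool_rot: [[0.968, -0.252, -0.001], [-0.252, -0.968, 0.0], [-0.001, 0.0, -1.0]]
ft_force: [0.6, -2.1, 0.1]
grip_width: 0.0
gripper_force: 1.4
0.062171323155402705 -155.9100366581384
[-0.0054 -0.0082  0.    ]
[-0.0078 -0.0131  0.    ]
```

View pics/c4.png

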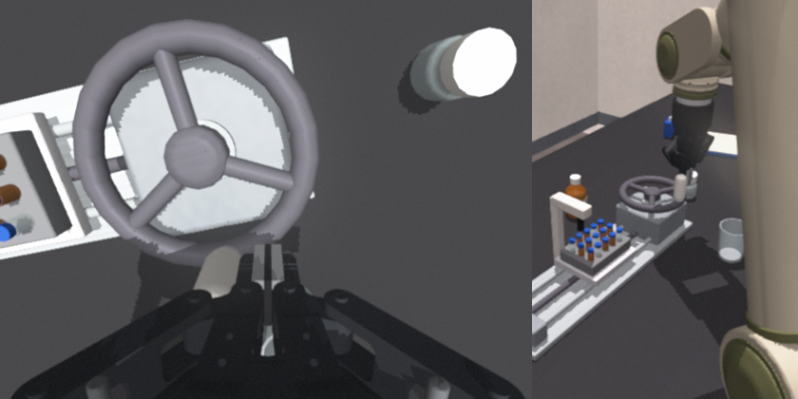

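The handle is just ahead (left) of the fingers at the near side. Pushing on to -167°, then backing off and up for a clear look.

```bash
python3 -m jog '[[0,0,0,-0.0023,-0.003,0,0],[0,0,0,-0.0021,-0.0035,0,0],[0,0,0,-0.0019,-0.0037,0,0],[0,0,0,0,0,0,0],[0,0,0,0,0.008,0,0],[0,0,0,0,0.012,0,0],[0,0,0,0,0,-0.04,0],[0,0,0,0,0,-0.04,0],[0,0,0,0,0,-0.03,0]]'
python3 -m jog '[[0,0,0,0,0.05,0,0],[0,0,0,0,0.06,0,0],[0,0,0,0,0.06,0,0],[0,0,0,0,0.06,0,0],[0,0,0,0,0.05,0,0],[0,0,0,0,0,0,0]]'
python3 - <<'E'
from rig import optics
from h import *
d=optics.get_image("top");d0=pickle.load(open("top.pkl","rb"))
pickle.dump(d,open("t2.pkl","wb"))
for n,q in(("start",d0),("now",d)):
    p=q["pixels"][242:275,300:360].astype(int)   # white handle top blob
    m=(p.min(2)>205).astype(np.uint8)
    k,l,st,ce=cv2.connectedComponentsWithStats(m)
    for i in range(1,k):
        if st[i,4]>25:
            uv=ce[i]+[300,242];print(n,st[i,4],uv,px2w(q,uv,.154))
im=np.hstack([q["pixels"][100:360,180:460,::-1] for q in(d0,d)])
cv2.imwrite("pics/c5.png",cv2.resize(im,None,fx=1.4,fy=1.4))
E
```

```text
time_s: 12.0
position: [0.443, -0.1615, 0.233]
tool_rot: [[0.967, -0.253, 0.001], [-0.253, -0.967, -0.001], [0.001, 0.0, -1.0]]
ft_force: [-0.6, -0.7, -1.1]
grip_width: -0.0002
gripper_force: 0.0
time_s: 12.75
position: [0.3705, -0.435, 0.2303]
tool_rot: [[0.966, -0.257, -0.001], [-0.257, -0.966, 0.001], [-0.001, -0.0, -1.0]]
ft_force: [0.8, -0.3, -0.2]
grip_width: 0.0
gripper_force: 0.0
start 427 [329.264637   249.75644028] [ 0.4597423  -0.11457624  0.154     ]
start 42 [355.97619048 259.71428571] [ 0.4439866  -0.15772605  0.154     ]
now 254 [331.03149606 245.75590551] [ 0.4662505 -0.1174658  0.154    ]
now 129 [329.65891473 256.96124031] [ 0.44809657 -0.11517973  0.154     ]
now 38 [356.05263158 259.63157895] [ 0.44412074 -0.15785086  0.154     ]
```

View pics/c5.png

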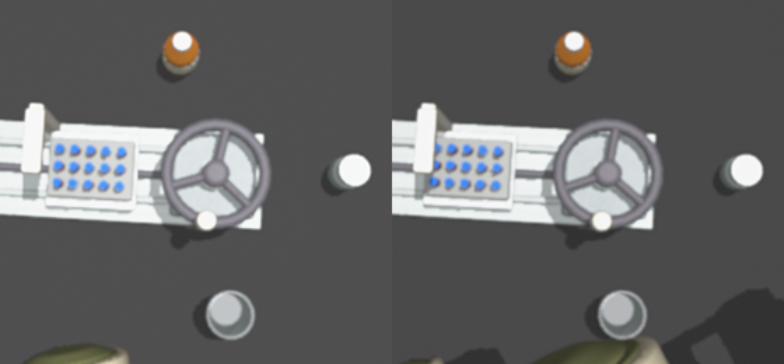

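The wheel has come round and the handle is about 4 mm short of its start, within the 11 mm allowed. The rack has advanced one row, bottle, beaker and jar stand in place, and the arm is clear.

```bash
python3 -c "
from rig import job
print(job.close_job())"
```

```text
the job is handed in; nothing more can be done
None
```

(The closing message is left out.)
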